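# Feel the gap of a sprung saw guide with a taper gauge and hold it there

## Task

Take the red-handled taper gauge out of the rack and slide its blade straight down between the two guide plates until it drags snugly on both of them; stop there, without forcing the sprung plate open more than 1.5 mm. Finish while still gripping the gauge upright at that depth, so that a workmate can lock the guide, and leave everything else on the bench where it is.

Things in the scene. Friction and masses are not known exactly. Their poses are not given: they have to be found in the camera images.
- red_gauge: The gauge to use, about 150 g, hanging in one of the rack's slots. Red handle 26 mm thick (x), 46 mm wide (y), 52 mm tall (z), resting on the rack board; origin at the centre of its underside. Grip it from above across the 26 mm. From there a steel wedge blade hangs 81.5 mm down, 30 mm wide (y), tapering evenly on both faces from 10.5 mm thick (x) at the handle to 3 mm at the tip.
- red_tip (a point): Middle of the red gauge's blade tip, 81.5 mm below the handle's underside; axes as the blade's. The blade floats sideways in the handle (along x, up to 6 mm either way, on a soft centring spring of 0.04 N per mm), so it finds the middle of a gap by itself when the handle is a few mm off.
- blue_gauge: A taper gauge, same as the red one but with a blue handle; bystander, standing in another slot of the rack, its top 152 mm above the table. Origin at the centre of the handle's underside.
- yellow_gauge: A taper gauge, same as the red one but with a yellow handle; bystander, standing in another slot of the rack, its top 152 mm above the table. Origin at the centre of the handle's underside.
- rack: Fixed wooden gauge rack, 70 mm (x) by 250 mm (y), its board's top 100 mm above the table, open below. Origin under its centre. Three slots 15 mm (x) by 37 mm (y) in a row along y, 75 mm apart, the gauges hang in them with the same axes as the rack.
- guide: Fixed saw guide. Plywood base 190 (x) by 120 (y) by 12 mm. Two upright aluminium plates face each other across x, each 10 mm thick, 80 mm long (y), tops 100 mm above the table with round lips (5 mm radius) that lead a blade in. Fixed plate at x -10 to 0 mm, sprung plate beyond a 4.5 to 8.5 mm gap on its +x side. Green blocks behind: under 80 mm. Origin under the fixed plate's gap face.
- guide_mouth (a point): On the guide, level with the plates' tops (100 mm above the table), mid-gap within 1 mm and mid-length; axes as the guide's: x across the gap, y along the plates. The blade's x goes along this x, either way round. The gap differs each time, so the blade starts to drag with its tip some 22 to 65 mm below here: feel for it.
- spring_cheek: Green fixed housing of the sprung plate, 34 mm by 80 mm, on the +x side of the gap, with the plate it carries. Origin under the sprung plate's gap-side face, so its x in the guide's frame is the gap width.
- spring_plate (a joint): How far the sprung plate is pushed open towards the guide's +x, in m; 0 at rest against its stop; 1.5 mm is the most allowed. Its spring resists with 5 N on leaving the stop and 5 N more per mm. The drag felt on pushing the gauge down, once snug, is about 4 to 10 N.
- glue: Bystander: yellow glue bottle, 60 mm across, 170 mm tall, standing; origin under its centre.
- spray: Bystander: blue spray can, 56 mm across, 160 mm tall, standing; origin under its centre.
- offcut: Bystander: wood offcut 160 by 45 by 20 mm lying flat; origin under its centre.
- screwdriver: Bystander: screwdriver lying on the bench along its x.
- screw_tub: Bystander: small green bowl, 80 mm across, 50 mm tall, between rack and guide; origin under its centre.
Not all that is in view belongs to the job. What is shaped like the guide but orange, pink or turquoise is not meant.

How it is judged:
By the outcome, as a careful person would: the job done as asked, in the order asked, and still so for the second after the job is handed in, while the arm keeps its last pose, push and grip.
It also fails if it takes over 48 s, if anything falls off the work surface, if the arm or the gripper's body presses on something with over 40 N, if the wrist force passes 120 N, or if a joint passes its speed limit or range.

## Robot

A 6-joint arm with a two-finger parallel gripper is mounted at the origin on the work surface. World frame = base frame: x ahead of the robot, y to its left, z up, the work surface at z = 0. Lengths are in mm, angles in rad, forces in N, time in s.
With the tool pointing down it reaches from about 275 to 750 mm from the base axis. Payload 10.2 kg.
Tool frame: the origin (TCP) lies between the finger pads; the fingertips stand 14 mm ahead of it and the grasp point (between the pads) lies 5 mm behind it (tip_reach is the distance from the TCP to the fingertips, in mm); z points along the fingers, y is the line along which they close (so a half turn about z gives the same grasp; the last joint's range is limited). The gripper opens to 85 mm and grips with 20 to 120 N. Pads are 22 mm wide; open, the fingers measure 114 mm over their backs; the gripper's body (76 mm by 85 mm) begins 54 mm behind the grasp point. The pads swing forward as they close: fully open they stand 13 mm farther back than shut.
Start: joints at [-0.223, 0.313, 1.498, -0, 1.331, -0.223], TCP at [525.006, -0.014, 245.294] pointing down, gripper open.
Joint ranges: [-2.94, 2.94], [-0.97, 2.17], [0.19, 2.56], [-1.23, 4.37], [0.02, 3.11], [-2.88, 2.88]. Speed limits (rad/s): [2.39, 2.39, 3.01, 3.14, 3.14, 3.14].

## Interface

Orientations are given as a unit quaternion [w, x, y, z].
In Python, from rig import * gives the robot as it stands.
- The arm moves only by the tool arm_command, never from a script. Its argument "steps" is a list that holds one entry, the list of rows, each a list of 7 numbers: the opening, from 0 (shut) to 1 (fully open), then the shift along the tool's x, y, z each as a share of 0.05 m, from -1 to 1, then the turn, a rotation vector about the tool's x, y, z each as a share of 0.15 rad, from -1 to 1. A call has 1 to 8 rows; each row shifts and turns the commanded pose from where the row before left it, along the tool's axes as they then stand; what a row does not reach is not made up. A row lasts 1/8 s, in which the tool goes at most 62.5 mm and 10.7 degrees, less where a joint would pass 70% of its speed; a pose out of reach is approached as far as the arm can. A call with a number of a shift or a turn outside -1 to 1 is refused whole. A call with a gripper value outside its range is refused whole. The fingers move at their own pace and stop on an object; "squeeze" is the grip in N (left out, the last holds). Time passes only in rows, so rows that do not move let the fingers close. It gives the time, the measured TCP pose, the force, the opening and the grip force at its end, in the units of the state.
- sense(): the state, without advancing time (a new reading comes with each control period).
- capture(name): name is "scene" or "side" or "wrist"; returns the picture (480x640x3 uint8, red, green, blue); there is no depth.
- get_calibration(name): a dict with "intrinsics" (3x3 intrinsics, pixels), "rvec" (rotation vector, rad) and "tvec" (3), from world to camera coordinates, as OpenCV has them; the wrist camera has in their place "T_tool_cam" (4x4, takes a point from camera to tool coordinates, whose origin is the TCP and whose axes are the flange's). Camera axes: x right, y down, z forward; pixel columns grow to the right and rows downward; lengths in mm; the calibration is good to about 2 mm. A picture is of the moment at which its call begins: read the wrist's pose just before it. get_calibration takes no time and is no camera call.
- finish_job(): hands the job in; it is judged then, once.
The state is a dict: "time_s": time; "joints": joint angles; "dq": joint speeds; "tau": joint torques, N m; "eef_pos": TCP position; "ee_rot": TCP orientation; "force": force on the tool from outside, world axes, zero at the start; "wrist_torque": the same for the moment, N m; "grip_width": opening from 0.0 (shut) to 1.0 (fully open); "grip_force": force on a finger pad.
Only numpy, scipy, OpenCV 4.12 (cv2) and the standard library are available. Lean on these libraries where they do the work, as an engineer would, in place of code of your own. Each camera call takes 0.05 s, during which the arm holds its last target. There are 200 camera calls.

## Working session

There is one attempt and no reset: what is moved stays moved. The work goes in short steps, Python scripts to look and compute and a tool call to move; the robot and the scene stay as the last step left them, time stands still between calls to the robot, and variables do not carry over. Pictures are saved under pics/ and viewed, at most 10 in all, crops included, and the job is handed in when it is done.

Besides the shell and the picture viewer there is one more tool, called as name(argument=value, ...) on one line, values as JSON. arm_command: Moves the arm, as the interface text tells. Its arguments: {"type":"object","properties":{"steps":{"type":"array"},"squeeze":{"type":"number"}},"required":["steps"]}

```bash
mkdir -p pics; cat > h.py <<'E'
from rig import *
import numpy as np, cv2
from scipy.spatial.transform import Rotation as R
def cam(name):
    c=get_calibration(name); K=np.array(c["intrinsics"],float)
    if "rvec" in c:
        Rm=cv2.Rodrigues(np.array(c["rvec"],float))[0]; t=np.array(c["tvec"],float).ravel()
        return K,Rm.T,-Rm.T@t
    s=sense(); q=s["ee_rot"]; Rt=R.from_quat([q[1],q[2],q[3],q[0]]).as_matrix()
    T=np.array(c["T_tool_cam"]); return K,Rt@T[:3,:3],Rt@T[:3,3]+np.array(s["eef_pos"])
def ray(C,uv):
    K,Rw,o=C; d=Rw@np.linalg.inv(K)@np.array([uv[0],uv[1],1.]); return o,d
def onz(C,uv,z):
    o,d=ray(C,uv); return o+d*(z-o[2])/d[2]
def proj(C,p):
    K,Rw,o=C; q=K@(Rw.T@(np.array(p,float)-o)); return q[:2]/q[2]
def snap(n,f):
    C=cam(n); im=np.array(capture(n)); cv2.imwrite("pics/"+f,im[:,:,::-1]); return C,im
E
python3 - <<'E'
from h import *
print(sense())
for n in("scene","side","wrist"):
    C,im=snap(n,n+"0.png"); print(n,C[2].round(),C[1][:,2].round(2))
E
```

```text
{'time_s': 0.0, 'joints': array([-2.23403870e-01,  3.13495272e-01,  1.49843651e+00,  4.26699371e-07,
        1.33100844e+00, -2.23392322e-01]), 'dq': array([-0.00059   , -0.00055294, -0.0004843 ,  0.00081317, -0.00030351,
        0.00024094]), 'tau': array([-5.78409599e-04, -4.12261176e+01, -2.59742296e+01, -3.58453699e-04,
        4.11797926e-03, -1.23038126e-05]), 'eef_pos': array([5.24760858e+02, 4.02373390e-02, 2.44712116e+02]), 'ee_rot': array([-5.70261911e-04,  7.07110739e-01,  7.07102502e-01, -3.58871440e-04]), 'force': array([-0.55550637,  0.18230508, -0.18174811]), 'wrist_torque': array([ 0.02497573, -0.00215014, -0.07678707]), 'grip_force': 0.0, 'grip_width': 1.0025990249760457}
scene [1244.   58. 1125.] [-0.57 -0.11 -0.82]
side [ 346. -758.  912.] [ 0.16  0.63 -0.76]
wrist [525.  76. 373.] [-0.   -0.3  -0.95]
```

View pics/scene0.png

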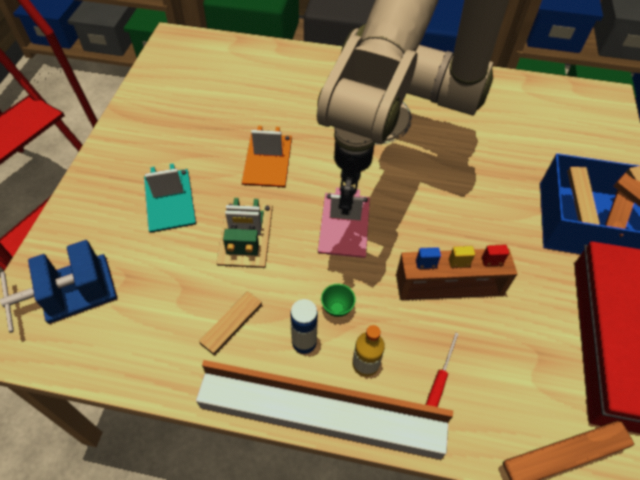

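View pics/side0.png

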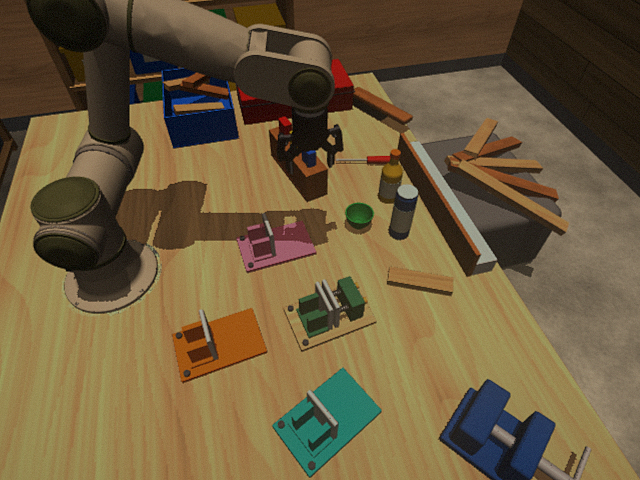

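Scene shows the gauges in the rack: blue (428,257), yellow (462,255), red (497,254). The plywood guide is at (245,233) in scene and (330,308) in side. The other three like it are orange (268,157), pink (345,222) and turquoise (168,197), so the plywood one with two plates and green blocks is the guide. Next I'll enlarge to confirm.

```bash
python3 - <<'E'
import cv2,numpy as np
a=cv2.imread("pics/scene0.png");b=cv2.imread("pics/side0.png")
f=lambda i,x,y,w,h:cv2.resize(i[y:y+h,x:x+w],(400,300),interpolation=cv2.INTER_CUBIC)
top=np.hstack([f(a,205,190,80,60),f(b,280,270,100,75)])
bot=np.hstack([f(a,400,220,120,90),f(b,250,110,100,75)])
cv2.imwrite("pics/crop1.png",np.vstack([top,bot]))
from h import *
hsv=cv2.cvtColor(a,cv2.COLOR_BGR2HSV); C=cam("scene")
for n,(l,h) in dict(blue=(100,125),yel=(20,32),red=(0,6)).items():
    m=((hsv[...,0]>=l)&(hsv[...,0]<=h)&(hsv[...,1]>190)&(hsv[...,2]>100)).astype(np.uint8)
    m[:235]=0;m[275:]=0;m[:,:405]=0;m[:,515:]=0
    k,_,s,c=cv2.connectedComponentsWithStats(m)
    i=1+np.argmax(s[1:,4]); print(n,s[i],c[i],onz(C,c[i],152).round(1))
E
```

```text
blue [420 249  19   9 145] [429.06206897 252.86896552] [570.2 189.7 152. ]
yel [453 247  22  10 199] [463.46231156 251.53266332] [551.4 262.6 152. ]
red [487 245  22  11 196] [497.71428571 249.77040816] [531.4 335.4 152. ]
```

View pics/crop1.png

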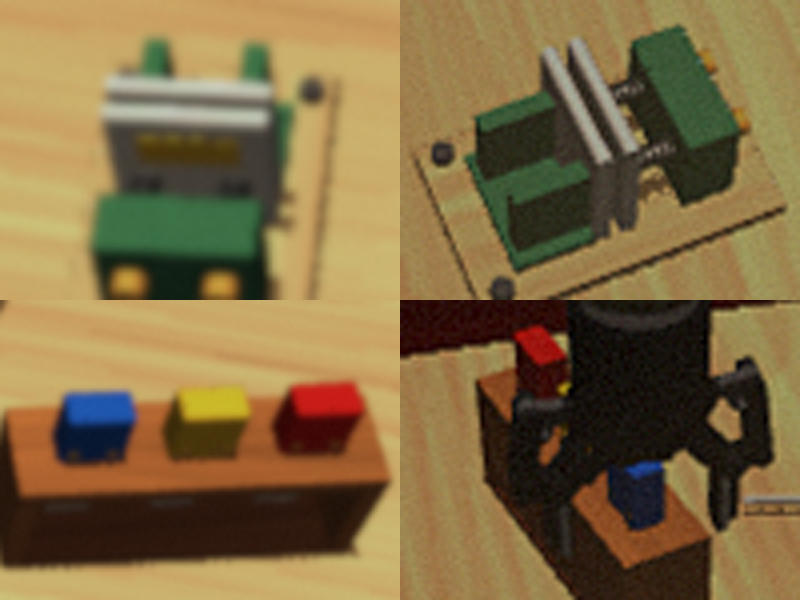

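Crop confirms the red gauge is the far-right one in scene (497,250). The plywood guide has two plates and the green sprung housing, on the side nearer the scene camera. Moving above the red gauge for a close look.

arm_command(steps=[[[1, 1, 0, 0, 0, 0, 0], [1, 1, 0, 0, 0, 0, 0], [1, 1, 0, 0, 0, 0, 0], [1, 1, 0, 0, 0, 0, 0], [1, 1, 0, 0, 0, 0, 0], [1, 1, 0, 0, 0, 0, -0.87], [1, 0.4, 0, 0, 0, 0, -0.87], [1, 0, 0, 0, 0, 0, 0]]])

```text
time_s: 1.15
eef_pos: [521.9, 320.7, 244.7]
ee_rot: [-0.0, 0.609, 0.793, -0.0]
force: [0.1, -0.5, 0.4]
grip_width: 1.001
grip_force: 0.0
```

```bash
python3 - <<'E'
from h import *
C=cam("scene");D=cam("side")
for n,p in dict(f0=(226.6,207),f1=(258.6,209),s0=(226,212.4),s1=(258.6,214.4)).items(): print("scene",n,onz(C,p,100).round(1))
for n,p in dict(f0=(317,282),f1=(331,310),s0=(324.3,280.5),s1=(338.8,308)).items(): print("side",n,onz(D,p,100).round(1))
s=sense();print(s["time_s"],s["eef_pos"],s["ee_rot"],s["joints"])
W,im=snap("wrist","w1.png")
hsv=cv2.cvtColor(im,cv2.COLOR_RGB2HSV)
m=((hsv[...,0]<6)&(hsv[...,1]>180)&(hsv[...,2]>90)).astype(np.uint8)
k,_,st,c=cv2.connectedComponentsWithStats(m);i=1+np.argmax(st[1:,4]);print(st[i],c[i],onz(W,c[i],152))
E
```

```text
scene f0 [ 502.2 -291.8  100. ]
scene f1 [ 492.2 -214.8  100. ]
scene s0 [ 518.2 -288.5  100. ]
scene s1 [ 507.9 -210.7  100. ]
side f0 [ 484.9 -218.2  100. ]
side f1 [ 496.1 -295.8  100. ]
side s0 [ 501.9 -218.3  100. ]
side s1 [ 513.7 -295.2  100. ]
1.15 [521.9193414  320.73720828 244.72229154] [-2.25934800e-04  6.08705468e-01  7.93396154e-01 -3.80443079e-04] [ 3.60037510e-01  5.10663549e-01  1.21069939e+00 -1.82815695e-05
  1.42111448e+00  9.80999358e-02]
[ 319  203   35   63 2070] [335.58888889 233.69275362] [527.07558716 336.95221615 152.        ]
```

View pics/w1.png

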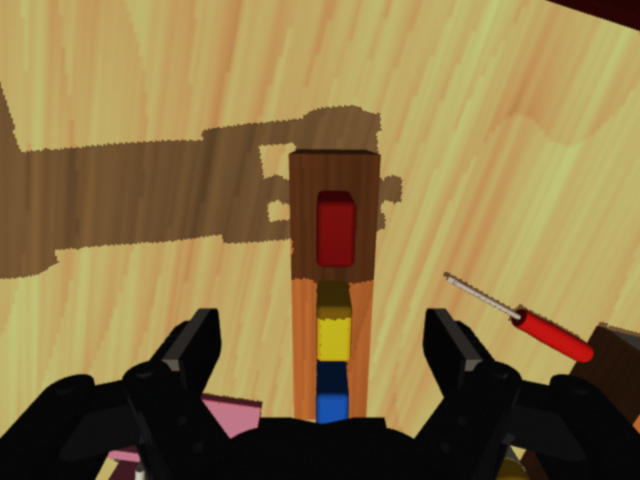

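Wrist view: red handle top spans (318–355, 203–266), about 26×46 mm in ratio and aligned with the tool. Going down and gripping.

arm_command(steps=[[[1, 0.283, 0.188, 0, 0, 0, 0], [1, 0, 0, 0.8, 0, 0, 0], [1, 0, 0, 0.8, 0, 0, 0], [1, 0, 0, 0.6, 0, 0, 0], [1, 0, 0, 0.17, 0, 0, 0], [1, 0, 0, 0, 0, 0, 0], [0, 0, 0, 0, 0, 0, 0], [0, 0, 0, 0, 0, 0, 0]]], squeeze=60)

```text
time_s: 2.2
eef_pos: [528.2, 336.0, 127.9]
ee_rot: [0.0, 0.609, 0.793, 0.001]
force: [0.1, -0.3, 1.1]
grip_width: 0.602
grip_force: 0.0
```

arm_command(steps=[[[0, 0, 0, 0, 0, 0, 0], [0, 0, 0, 0, 0, 0, 0], [0, 0, 0, 0, 0, 0, 0], [0, 0, 0, 0, 0, 0, 0]]])

```text
time_s: 2.7
eef_pos: [528.0, 336.0, 127.3]
ee_rot: [0.0, 0.609, 0.793, 0.0]
force: [-1.1, -0.8, 5.7]
grip_width: 0.299
grip_force: 59.5
```

Gripped (25.4 mm). Lift clear, then carry over to near the guide, stopping short for a close look.

arm_command(steps=[[[0, 0, 0, -0.3, 0, 0, 0], [0, 0, 0, -0.8, 0, 0, 0], [0, 0, 0, -1, 0, 0, 0], [0, 0, 0, -1, 0, 0, 0], [0, 0, 0, -0.2, 0, 0, 0], [0, 0, 0, 0, 0, 0, 0.82], [0, -0.4, -0.08, 0, 0, 0, 0], [0, -0.9, -0.16, 0, 0, 0, 0]]])

```text
time_s: 3.7
eef_pos: [524.2, 269.9, 290.3]
ee_rot: [-0.001, 0.656, 0.755, -0.001]
force: [1.1, -0.4, -1.6]
grip_width: 0.299
grip_force: 59.1
```

arm_command(steps=[[[0, -1, -0.18, 0, 0, 0, 0], [0, -1, -0.18, 0, 0, 0, 0], [0, -1, -0.18, 0, 0, 0, 0], [0, -1, -0.18, 0, 0, 0, 0], [0, -1, -0.18, 0, 0, 0, 0], [0, -1, -0.18, 0, 0, 0, 0], [0, -1, -0.18, 0, 0, 0, 0], [0, -1, -0.18, 0, 0, 0, 0]]])

```text
time_s: 4.7
eef_pos: [507.9, -137.7, 291.0]
ee_rot: [-0.001, 0.657, 0.754, -0.0]
force: [-0.1, -0.5, -1.8]
grip_width: 0.298
grip_force: 59.1
```

arm_command(steps=[[[0, -1, -0.18, 0, 0, 0, 0], [0, -1, -0.18, 0, 0, 0, 0], [0, -0.9, -0.18, 0, 0, 0, 0], [0, -0.5, -0.1, 0.2, 0, 0, 0], [0, 0, 0, 0.2, 0, 0, 0], [0, 0, 0, 0, 0, 0, 0], [0, 0, 0, 0, 0, 0, 0]]])

```text
time_s: 5.58
eef_pos: [500.7, -307.9, 272.2]
ee_rot: [0.0, 0.656, 0.755, 0.0]
force: [-0.7, -0.5, -1.2]
grip_width: 0.298
grip_force: 59.1
```

```bash
python3 - <<'E'
from h import *
s=sense();print(s["time_s"],s["eef_pos"],s["ee_rot"],s["joints"],s["force"])
W,im=snap("wrist","w2.png")
print([proj(W,p).round(0) for p in((502,-254,100),(498,-215,100),(508,-293,100))])
E
```

```text
5.575 [ 500.66459593 -307.86650996  272.1724456 ] [1.60792549e-04 6.56110293e-01 7.54664991e-01 9.75826206e-05] [-7.50589914e-01  4.37304392e-01  1.25123701e+00  2.07725032e-04
  1.45273668e+00 -8.90104803e-01] [-0.65229245 -0.51232796 -1.24075227]
[array([332., 164.]), array([334., 114.]), array([332., 210.])]
```

View pics/w2.png

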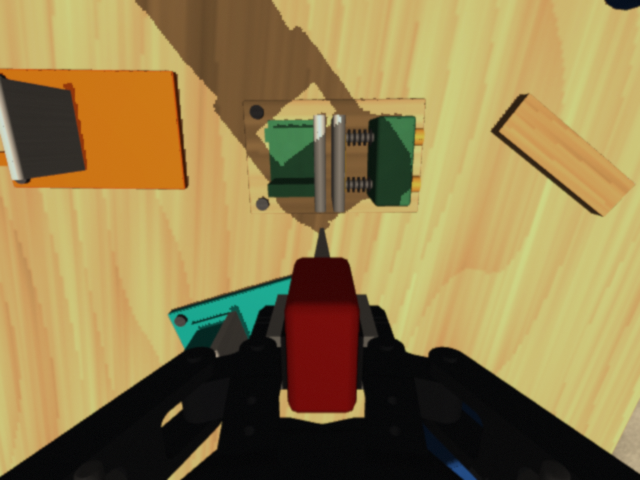

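Wrist view: the fixed plate is at cols 314–326, the sprung one at 333–345, rows 114–213, both upright in the image. The blade tip shows at (322,229). Next I'll measure the plate edges and tip exactly.

```bash
python3 - <<'E'
from h import *
im=cv2.imread("pics/w2.png"); W=cam("wrist")
g=cv2.cvtColor(im,cv2.COLOR_BGR2GRAY)
for r in range(108,220,8): print(r,g[r,308:352].tolist())
c=im[100:240,270:430]; cv2.imwrite("pics/crop2.png",cv2.resize(c,(685,600),interpolation=cv2.INTER_CUBIC))
for r in (228,232,236,240,246,252): print(r,g[r,310:336].tolist())
s=sense()["eef_pos"];t=[s[0],s[1],s[2]-108.8];print("tip pred",proj(W,t))
E
```

```text
108 [179, 179, 178, 179, 179, 178, 179, 179, 180, 179, 178, 179, 179, 179, 179, 179, 179, 179, 178, 178, 178, 178, 179, 178, 176, 167, 145, 113, 95, 91, 92, 92, 91, 92, 91, 92, 91, 91, 92, 92, 92, 92, 91, 92]
116 [185, 186, 185, 185, 177, 154, 159, 181, 196, 205, 208, 209, 207, 200, 189, 169, 137, 120, 150, 169, 182, 186, 186, 176, 138, 111, 138, 170, 192, 204, 203, 179, 153, 126, 106, 95, 86, 83, 93, 99, 100, 99, 99, 100]
124 [93, 93, 92, 92, 93, 110, 147, 177, 196, 208, 212, 214, 212, 207, 195, 173, 141, 112, 139, 175, 179, 172, 125, 71, 56, 88, 125, 124, 137, 161, 140, 126, 121, 112, 103, 94, 87, 89, 98, 102, 103, 104, 103, 103]
132 [109, 108, 109, 108, 105, 111, 143, 174, 187, 187, 204, 213, 212, 207, 195, 173, 134, 95, 85, 86, 87, 86, 80, 58, 47, 56, 76, 88, 99, 108, 117, 123, 119, 112, 104, 94, 84, 77, 75, 56, 35, 36, 55, 73]
140 [108, 108, 108, 108, 100, 95, 125, 148, 125, 116, 130, 129, 120, 112, 103, 95, 84, 81, 92, 97, 97, 97, 89, 62, 48, 56, 76, 90, 99, 108, 116, 122, 119, 110, 103, 94, 85, 85, 81, 70, 46, 40, 54, 70]
148 [50, 50, 49, 50, 50, 55, 72, 87, 97, 107, 115, 122,
[... 1785 characters left out ...]
176, 179, 179, 182, 186, 189, 192]
232 [175, 176, 177, 182, 183, 181, 171, 142, 104, 65, 47, 44, 44, 48, 87, 151, 175, 179, 179, 179, 179, 180, 184, 187, 192, 194]
236 [176, 177, 180, 184, 189, 190, 188, 171, 112, 59, 45, 44, 44, 45, 53, 99, 157, 176, 178, 177, 178, 182, 185, 190, 193, 193]
240 [176, 178, 183, 186, 190, 188, 172, 115, 62, 46, 44, 44, 44, 44, 45, 58, 106, 160, 176, 177, 179, 183, 189, 192, 193, 193]
246 [176, 182, 186, 190, 186, 165, 103, 53, 44, 43, 44, 44, 44, 44, 42, 43, 47, 84, 147, 174, 183, 189, 192, 193, 193, 192]
252 [188, 189, 189, 183, 152, 91, 51, 44, 43, 43, 43, 44, 44, 43, 43, 42, 43, 45, 73, 137, 177, 191, 193, 193, 192, 190]
tip pred [321.27920472 246.96850945]
```

View pics/crop2.png

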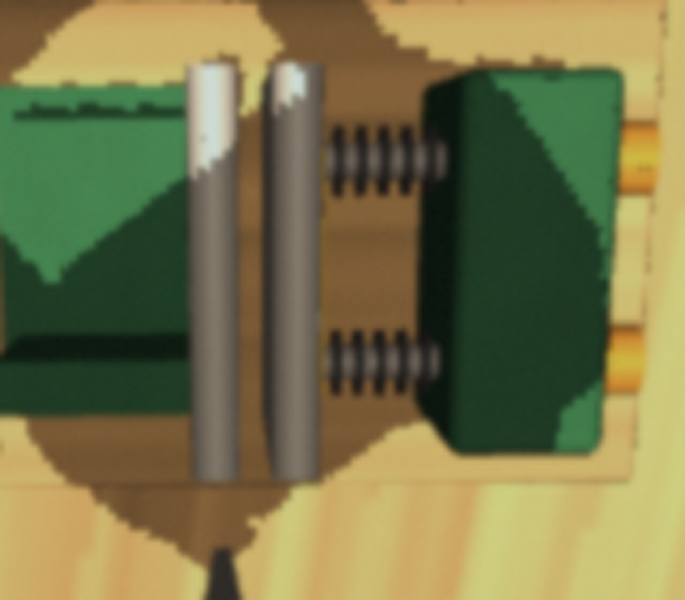

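```bash
python3 - <<'E'
from h import *
W=cam("wrist");s=sense();e=np.array(s["eef_pos"]);q=s["ee_rot"];Rt=R.from_quat([q[1],q[2],q[3],q[0]]).as_matrix()
for n,p,z in[("fix",(319.5,163),100),("spr",(339.2,163),100),("mid",(329.3,163),100),("top",(329.3,114),100),("bot",(329.3,212.5),100),("tip",(321.4,229.5),e[2]-108.8)]:
    w=onz(W,p,z);print(n,w.round(1),"tool",(Rt.T@(w-e)).round(1))
print(proj(W,e+Rt@[15,0,108.8]), W[0][0,0])
E
```

```text
fix [ 491.7 -255.   100. ] tool [ 53.8  -1.6 172.3]
spr [ 508.1 -252.7  100. ] tool [ 53.8  15.  172.3]
mid [ 499.9 -253.9  100. ] tool [ 53.8   6.7 172.3]
top [ 494.3 -215.7  100. ] tool [ 92.4   6.4 172.3]
bot [ 506.1 -295.8  100. ] tool [ 11.5   6.9 172.3]
tip [ 499.  -295.3  163.5] tool [ 12.9   0.  108.8]
[321.35819577 226.63820372] 349.4194575083017
```

Gap about 6.6 mm, lips 81 mm long (80 given). I expect drag at about 39 mm depth, TCP z≈170. Moving over the mouth and lowering to just above it.

arm_command(steps=[[[0, 0.5, 0.067, 0, 0, 0, 0], [0, 0.56, 0.067, 0, 0, 0, 0], [0, 0, 0, 0.4, 0, 0, 0], [0, 0, 0, 0.5, 0, 0, 0], [0, 0, 0, 0.15, 0, 0, 0], [0, 0, 0, 0, 0, 0, 0], [0, 0, 0, 0, 0, 0, 0]]])

```text
time_s: 6.5
eef_pos: [500.0, -255.8, 220.4]
ee_rot: [0.001, 0.657, 0.754, 0.0]
force: [-0.2, -1.0, -1.7]
grip_width: 0.295
grip_force: 59.1
```

```bash
python3 - <<'E'
from h import *
s=sense();print(s["time_s"],s["eef_pos"],s["force"])
_,a=snap("scene","s3.png");_,b=snap("side","d3.png");_,c=snap("wrist","w3.png")
f=lambda i,x,y,w,h:cv2.resize(i[y:y+h,x:x+w,::-1],(400,300),interpolation=cv2.INTER_CUBIC)
cv2.imwrite("pics/crop3.png",np.vstack([np.hstack([f(a,195,140,120,90),f(b,270,230,120,90)]),np.hstack([f(c,260,80,160,120),f(c,160,60,320,240)])]))
E
```

```text
6.5 [ 499.98173623 -255.78906007  220.42244255] [-0.16474241 -0.96641381 -1.67871319]
```

View pics/crop3.png

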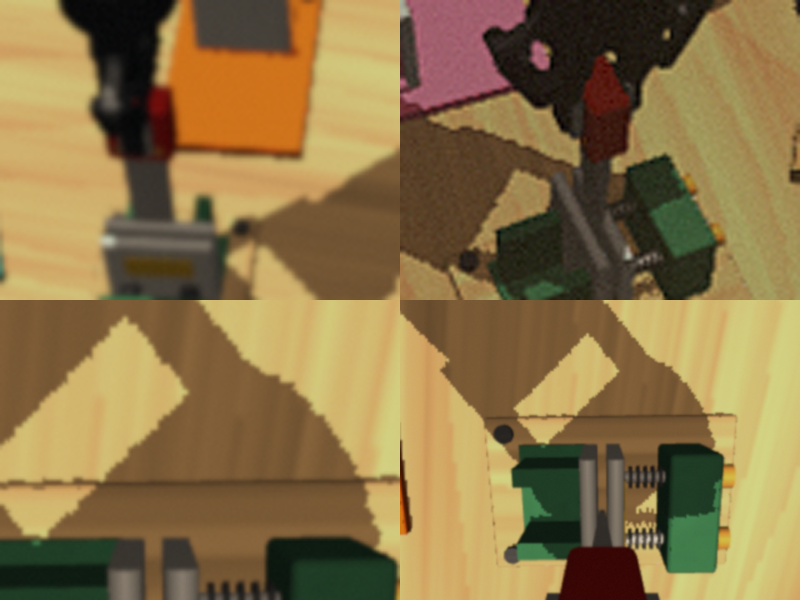

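The crop shows the tip right over the gap in all three views: in the wrist crop the tip is at (602,515), between plate edges 597 and 608. Entering gently.

arm_command(steps=[[[0, 0, 0, 0.1, 0, 0, 0], [0, 0, 0, 0.1, 0, 0, 0], [0, 0, 0, 0.1, 0, 0, 0], [0, 0, 0, 0.1, 0, 0, 0], [0, 0, 0, 0.1, 0, 0, 0], [0, 0, 0, 0.1, 0, 0, 0], [0, 0, 0, 0, 0, 0, 0], [0, 0, 0, 0, 0, 0, 0]]])

```text
time_s: 7.65
eef_pos: [499.7, -255.6, 189.5]
ee_rot: [0.0, 0.657, 0.754, 0.0]
force: [-0.1, -0.3, -1.9]
grip_width: 0.294
grip_force: 59.1
```

arm_command(steps=[[[0, 0, 0, 0.05, 0, 0, 0], [0, 0, 0, 0.05, 0, 0, 0], [0, 0, 0, 0.05, 0, 0, 0], [0, 0, 0, 0, 0, 0, 0]]])

```text
time_s: 8.15
eef_pos: [499.6, -255.5, 181.6]
ee_rot: [-0.0, 0.657, 0.754, -0.0]
force: [0.1, -0.7, -1.1]
grip_width: 0.296
grip_force: 59.1
```

arm_command(steps=[[[0, 0, 0, 0.04, 0, 0, 0], [0, 0, 0, 0.04, 0, 0, 0], [0, 0, 0, 0, 0, 0, 0]]])

```text
time_s: 8.52
eef_pos: [499.6, -255.5, 177.6]
ee_rot: [-0.0, 0.657, 0.754, -0.0]
force: [-1.1, -0.3, -1.8]
grip_width: 0.3
grip_force: 59.1
```

arm_command(steps=[[[0, 0, 0, 0.04, 0, 0, 0], [0, 0, 0, 0.04, 0, 0, 0], [0, 0, 0, 0, 0, 0, 0]]])

```text
time_s: 8.9
eef_pos: [499.6, -255.5, 173.6]
ee_rot: [-0.0, 0.657, 0.754, -0.0]
force: [0.0, -0.3, -1.6]
grip_width: 0.3
grip_force: 59.1
```

arm_command(steps=[[[0, 0, 0, 0.02, 0, 0, 0], [0, 0, 0, 0.02, 0, 0, 0], [0, 0, 0, 0, 0, 0, 0]]])

```text
time_s: 9.28
eef_pos: [499.6, -255.6, 171.7]
ee_rot: [-0.0, 0.657, 0.754, 0.0]
force: [-0.4, 0.2, -1.5]
grip_width: 0.293
grip_force: 59.1
```

arm_command(steps=[[[0, 0, 0, 0.02, 0, 0, 0], [0, 0, 0, 0.02, 0, 0, 0], [0, 0, 0, 0, 0, 0, 0]]])

```text
time_s: 9.65
eef_pos: [499.6, -255.5, 169.7]
ee_rot: [-0.0, 0.657, 0.754, -0.0]
force: [0.3, 0.7, -1.6]
grip_width: 0.298
grip_force: 59.1
```

arm_command(steps=[[[0, 0, 0, 0.02, 0, 0, 0], [0, 0, 0, 0.02, 0, 0, 0], [0, 0, 0, 0, 0, 0, 0]]])

```text
time_s: 10.02
eef_pos: [499.6, -255.6, 167.7]
ee_rot: [-0.0, 0.657, 0.754, -0.0]
force: [0.1, -0.0, -2.4]
grip_width: 0.297
grip_force: 59.1
```

arm_command(steps=[[[0, 0, 0, 0.02, 0, 0, 0], [0, 0, 0, 0.02, 0, 0, 0], [0, 0, 0, 0, 0, 0, 0]]])

```text
time_s: 10.4
eef_pos: [499.7, -255.6, 165.9]
ee_rot: [0.0, 0.657, 0.754, -0.0]
force: [0.3, -0.6, -0.5]
grip_width: 0.302
grip_force: 59.3
```

arm_command(steps=[[[0, 0, 0, 0.02, 0, 0, 0], [0, 0, 0, 0.02, 0, 0, 0], [0, 0, 0, 0, 0, 0, 0]]])

```text
time_s: 10.78
eef_pos: [499.8, -255.7, 164.1]
ee_rot: [0.0, 0.657, 0.754, 0.0]
force: [-0.2, 1.1, 4.5]
grip_width: 0.299
grip_force: 59.8
```

arm_command(steps=[[[0, 0, 0, 0.02, 0, 0, 0], [0, 0, 0, 0.02, 0, 0, 0], [0, 0, 0, 0, 0, 0, 0]]])

```text
time_s: 11.15
eef_pos: [499.8, -255.7, 162.1]
ee_rot: [0.0, 0.657, 0.754, -0.0]
force: [-0.0, 0.5, 3.6]
grip_width: 0.296
grip_force: 59.9
```

Drag set in at TCP z≈165. It now reads about 5 to 6 N above the baseline, some 3 mm past onset, so the plate should be about 0.3 mm open. Hold and check that it is steady.

arm_command(steps=[[[0, 0, 0, 0, 0, 0, 0], [0, 0, 0, 0, 0, 0, 0], [0, 0, 0, 0, 0, 0, 0], [0, 0, 0, 0, 0, 0, 0]]])

```text
time_s: 11.65
eef_pos: [499.8, -255.7, 162.1]
ee_rot: [0.0, 0.657, 0.754, -0.0]
force: [-0.5, -0.8, 5.0]
grip_width: 0.297
grip_force: 59.9
```

```bash
python3 - <<'E'
from h import *
F=[]
for i in range(3):
    capture("side");F.append(sense()["force"])
print(np.round(F,1),sense()["eef_pos"])
_,a=snap("scene","s4.png");_,b=snap("side","d4.png");_,c=snap("wrist","w4.png")
f=lambda i,x,y,w,h:cv2.resize(i[y:y+h,x:x+w,::-1],(400,300),interpolation=cv2.INTER_CUBIC)
cv2.imwrite("pics/crop4.png",np.vstack([np.hstack([f(a,195,150,120,90),f(b,270,230,120,90)]),np.hstack([f(a,0,0,640,480),f(c,160,100,320,240)])]))
E
```

```text
[[-0.5 -1.2  4.8]
 [ 0.1  0.1  4.5]
 [ 0.4 -0.4  5.1]] [ 499.77224844 -255.76504419  162.0867002 ]
```

View pics/crop4.png

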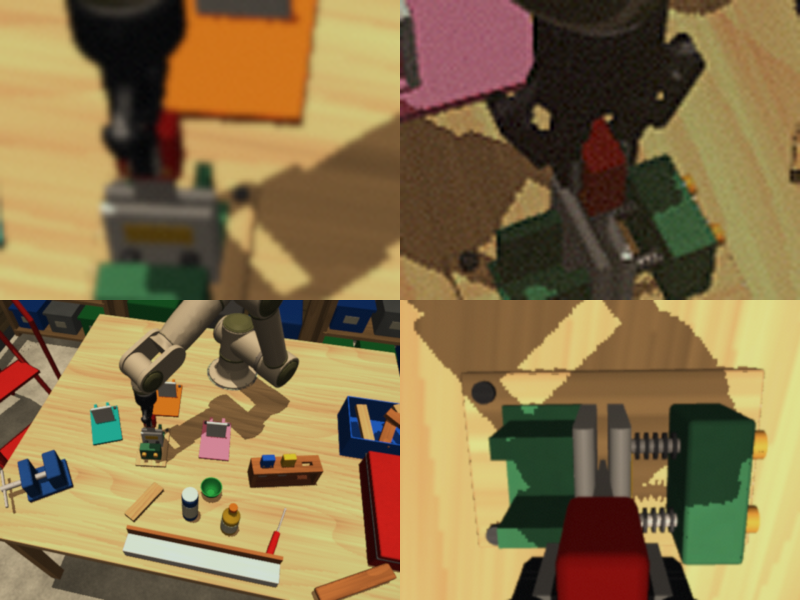

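The blade sits between the plates, gauge upright, bystanders unmoved, and the drag is a steady ~6.5 N. Handing in.

```bash
python3 -c "
from rig import *
print(finish_job())"
```

```text
the job is handed in; nothing more can be done
None
```

I handed the job in with the red gauge still gripped upright between the guide plates: it drags at a steady 6.5 N or so with its tip about 47 mm below the mouth, the sprung plate is open about 0.3 mm (worked out from depth, not measured), and nothing else on the bench has visibly moved.

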